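# Slide the stop bar into the lay-up board's channel

### The arm

A 6-joint arm with a two-finger parallel gripper is mounted at the origin on the work surface. World frame = base frame: x ahead of the robot, y to its left, z up, the work surface at z = 0. Lengths are in m, angles in degrees, forces in N, time in s.
With the tool pointing down it reaches from about 0.4 to 0.825 m from the base axis. Payload 7 kg.
Tool frame: the origin (TCP) lies midway between the tips of the shut fingers; the grasp point (between the pads) lies 19 mm behind it; z points along the fingers, y is the direction in which the jaws open and shut (so a half turn about z gives the same grasp; the last joint's range is limited). The gripper opens to 88 mm and grips with 3 to 60 N. Pads are 19 mm wide; open, the fingers measure 130 mm over their backs; the gripper's body (78 mm by 193 mm) begins 47 mm behind the grasp point.
Start: joints at [82.798, 20.546, 0.682, 0, -70.136, -16.507], TCP at [0.271, 0.618, 0.227] pointing down, gripper open.
Joint ranges: [-176.03, 176.03], [-82.01, 121.73], [-58.28, 71.71], [-173.87, 95.51], [-174.79, -0.11], [-173.66, 173.66]. Speed limits (degrees/s): [136.94, 136.94, 172.46, 180, 180, 180].

### API

Orientations are given as [roll, pitch, yaw] about the fixed x, y, z axes, in that order (R = Rz(yaw) Ry(pitch) Rx(roll)).
In Python, from plant import sensors, cams, job gives the robot as it stands.
- The arm moves only by the tool move_arm, never from a script. Its argument "commands" is a list of rows, each a list of 7 numbers: the finger opening in cm, from 0 to 8.76, then the shift along the tool's x, y, z in cm, then the turn, a rotation vector about the tool's x, y, z in rad. In form: [[hand, x, y, z, wx, wy, wz], ...]. A call has exactly 8 rows; each row is the pose to reach, as a shift and turn from the pose commanded when the call began, along the tool's axes at that moment; what a row does not reach only later rows make up. A row lasts 1/8 s, in which the tool goes at most 62.5 mm and 10.7 degrees, less where a joint would pass 70% of its speed; a pose out of reach is approached as far as the arm can. A call with a gripper value outside its range is refused whole. The fingers move at their own pace and stop on an object; the grip force is fixed at half the most. Time passes only in rows, so rows that repeat a pose let the fingers close, or fill a call up. It gives the time, the measured TCP pose, the force and the opening at its end, in the units of the state.
- sensors.get_obs(): the state, without advancing time (a new reading comes with each control period).
- cams.snapshot(name): name is "scene" or "side" or "wrist"; returns a dict with "frame" (400x640x3 uint8, red, green, blue), "camera_matrix" (3x3 intrinsics, pixels), "R" (3x3) and "t" (3): a world point X has camera coordinates R X + t. Camera axes: x right, y down, z forward; pixel columns grow to the right and rows downward; lengths in m; the calibration is good to about 2 mm. A picture is of the moment at which its call begins. There is no depth.
- job.close_job(): hands the job in, once; it reports no verdict.
The state is a dict: "clock": time; "joint_pos": joint angles; "qvel": joint speeds; "tau": joint torques, N m; "tool_pos": TCP position; "orientation": TCP orientation; "force": force on the tool from outside, world axes, zero at the start; "moment": the same for the moment, N m; "opening": finger opening in m.
Only numpy, scipy, OpenCV 4.12 (cv2) and the standard library are available. Lean on these libraries where they do the work, as an engineer would, in place of code of your own. Each camera call takes 0.05 s, during which the arm holds its last target.

### The job

Pick up the aluminium stop bar (the upright inverted-T one, not the round hold-down weight), stand it on the dark rubber pad of the lay-up board with its long foot parallel to the board's wide channel, and, keeping it pressed on the board, slide it across until it drops into that wide channel. Stop there without running past it, let go and leave the bar standing upright on the channel floor.

Things in the scene. Friction and masses are not known exactly. Their poses are not given: they have to be found in the camera images.
- stopbar_grip (a point): Loose aluminium stop bar (about 0.35 kg), an upright inverted T standing on the bench at the robot's left: foot 70 (x) x 26 (y) x 24 mm high, upright grip 30 (x) x 26 (y) mm on its middle, 90 mm high in all. This point: on its centre line, 55 mm above its underside; z up. Half a turn about z is the same. Bystanders: round weight (76 mm wide, 78 high), white cup (72 wide, 85 high).
- pad (a point): Centre of the thin dark rubber pad (90 x 60 mm, flush) on the top face of the fixed lay-up board, 30 mm above the bench. Board: grey laminate on dark wood, 180 (x) x 320 (y) x 30 mm. Axes: x across the board, along its channel; y along the board, from the channel towards the pad; z up. The board's +y end is 75 mm from this point.
- channel (a point): Centre of the flat floor of the board's wide channel: 44 mm wide (y), 14 mm deep, running along x right across the board, open-ended; dark wood floor 16 mm above the bench. 120 mm from the pad centre in the board's -y, flat unbroken board between; axes as the pad's. The bar's foot fits with 9 mm spare either side. A narrow groove (12 mm) 80 mm further on is not the one.

How it is judged:
By the outcome, as a careful person would: the job done as asked, in the order asked, and still so for the second after the job is handed in, with the robot touching nothing.
It also fails if it takes over 42 s, if anything falls off the work surface, if the arm or the gripper's body presses on something with over 40 N, if the wrist force passes 120 N, or if a joint passes its speed limit or range.

## Working session

There is one attempt and no reset: what is moved stays moved. The work goes in short steps, Python scripts to look and compute and a tool call to move; the robot and the scene stay as the last step left them, time stands still between calls to the robot, and variables do not carry over. Pictures are saved under pics/ and viewed, and the job is handed in when it is done.

Besides the shell and the picture viewer there is one more tool, called after ">>>" as name(argument=value, ...) on one line, values as JSON. move_arm: Moves the arm, as the interface text tells. Its arguments: {"type":"object","properties":{"commands":{"type":"array"}},"required":["commands"]}

```bash
mkdir -p pics
python3 - <<'E'
from plant import sensors,cams
import cv2,numpy as np
o=sensors.get_obs();print({k:np.round(v,4) for k,v in o.items()})
for n in ["scene","side","wrist"]:
    s=cams.snapshot(n);cv2.imwrite(f"pics/{n}0.png",s["frame"][:,:,::-1]);np.savez(f"pics/{n}0.npz",**s)
    print(n,np.round(-s["R"].T@s["t"],3),np.round(s["R"],2).tolist(),s["camera_matrix"][0,0])
E
```

```text
{'clock': np.float64(0.0), 'joint_pos': array([ 8.27978e+01,  2.05912e+01,  6.34500e-01, -2.10000e-02,
       -7.01350e+01, -1.65057e+01]), 'qvel': array([ 0.0095, -0.0051,  0.069 ,  0.0268,  0.0708, -0.0261]), 'tau': array([-1.30000e-03, -5.82723e+01,  2.93049e+01,  6.99690e+00,
        6.70000e-03, -2.00000e-04]), 'tool_pos': array([0.2712, 0.6176, 0.2256]), 'orientation': array([ 1.799065e+02, -7.100000e-03, -2.371500e+01]), 'force': array([-0.6857, -0.0089,  0.6105]), 'moment': array([ 0.0173, -0.0154,  0.0317]), 'opening': np.float64(0.0881)}
scene [0.895 0.334 0.652] [[-0.52, 0.85, 0.01], [0.69, 0.42, -0.59], [-0.51, -0.3, -0.81]] 406.6908941222537
side [ 0.377 -0.573  0.606] [[0.98, -0.2, 0.0], [-0.12, -0.58, -0.81], [0.16, 0.79, -0.59]] 480.2166445300154
wrist [0.343 0.585 0.384] [[-0.4, -0.92, 0.0], [-0.88, 0.38, 0.29], [-0.27, 0.12, -0.96]] 360.4568999321834
```

View pics/scene0.png

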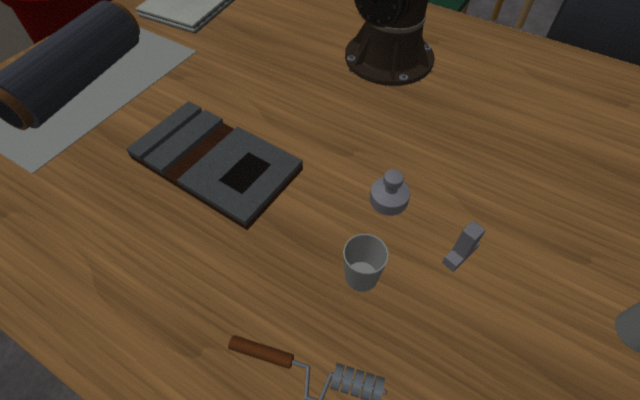

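View pics/side0.png

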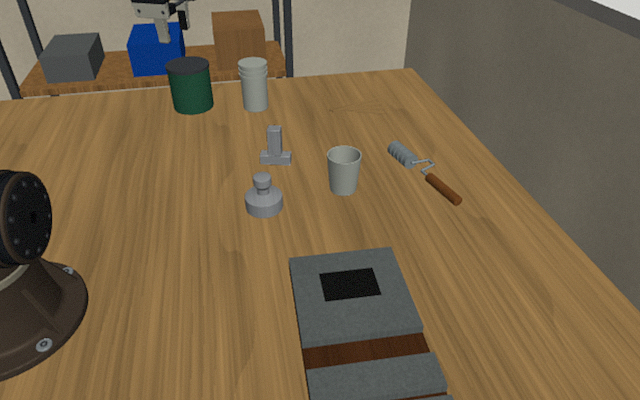

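View pics/wrist0.png

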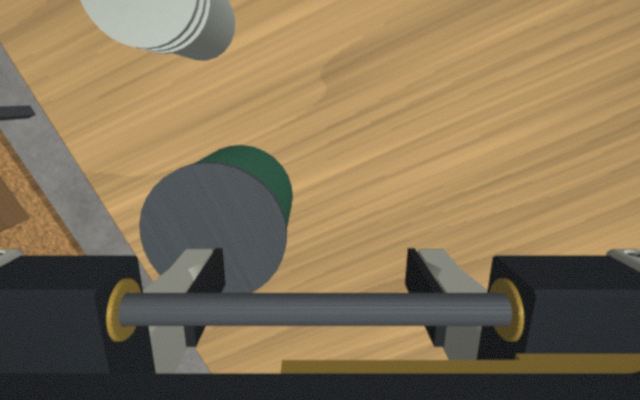

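The views show the bar at about scene (463,247) and side (275,147). The pad is at scene (245,172) and side (350,284), with the red-brown wide channel next to it. I'll zoom in on these.

```bash
python3 - <<'E'
import cv2,numpy as np
a=cv2.imread("pics/scene0.png");b=cv2.imread("pics/side0.png")
A=cv2.resize(a[210:280,430:500],None,fx=6,fy=6,interpolation=cv2.INTER_CUBIC)
B=cv2.resize(b[115:175,245:305],None,fx=6,fy=6,interpolation=cv2.INTER_CUBIC)
C=np.zeros((420,790,3),np.uint8);C[:,:420]=A;C[:360,425:785]=B
cv2.imwrite("pics/z0.png",C)
cv2.imwrite("pics/z1.png",np.hstack([cv2.resize(a[95:230,120:310],None,fx=2,fy=2),cv2.resize(b[240:400,280:470],None,fx=2,fy=2)[:270]]))
E
cat > h.py <<'E'
import cv2,numpy as np
def cast(s,uv,z):
    uv=np.atleast_2d(np.float64(uv));K=s["camera_matrix"]
    d=np.c_[uv,np.ones(len(uv))]@np.linalg.inv(K).T@s["R"]
    c=-s["R"].T@s["t"]
    return c+d*((z-c[2])/d[:,2])[:,None]
def proj(s,X):
    p=(np.atleast_2d(X)@s["R"].T+s["t"])@s["camera_matrix"].T
    return p[:,:2]/p[:,2:]
def load(n): return dict(np.load(f"pics/{n}.npz"))
E
python3 - <<'E'
from h import *
for n,roi in (("scene0",(200,130,290,210)),("side0",(300,255,400,310))):
    s=load(n);f=s["frame"].astype(int);x0,y0,x1,y1=roi
    m=np.zeros(f.shape[:2],np.uint8);m[y0:y1,x0:x1]=(f.max(2)<40)[y0:y1,x0:x1]
    c=max(cv2.findContours(m,0,1)[0],key=cv2.contourArea)
    P=cast(s,c[:,0,:],0.03)[:,:2];r=cv2.minAreaRect((P*1000).astype(np.float32));print(n,r,cv2.contourArea(c))
    # channel: red-brown
    m=((f[...,0]-f[...,2]>20)&(f[...,0]<110)).astype(np.uint8)
    cs=[c for c in cv2.findContours(m,0,1)[0] if cv2.contourArea(c)>100]
    for c in cs: print("  red",cv2.boundingRect(c),cv2.contourArea(c))
E
```

```text
scene0 ((531.7339477539062, -61.108619689941406), (60.086212158203125, 89.33616638183594), 87.4988784790039) 1001.0
  red (323, 379, 41, 21) 127.5
  red (97, 345, 71, 55) 197.5
  red (0, 320, 88, 80) 277.5
  red (0, 307, 128, 93) 917.5
  red (253, 281, 189, 114) 748.5
  red (0, 279, 78, 70) 465.5
  red (493, 268, 147, 94) 1528.0
  red (0, 268, 93, 64) 296.5
  red (170, 258, 145, 90) 440.0
  red (383, 240, 257, 142) 1160.0
  red (77, 235, 253, 165) 7387.5
  red (60, 201, 117, 77) 228.5
  red (371, 198, 81, 43) 190.0
  red (0, 193, 94, 98) 1213.5
  red (524, 189, 116, 50) 301.5
  red (0, 179, 82, 55) 408.0
  red (435, 174, 205, 118) 4655.0
  red (399, 170, 54, 38) 119.0
  red (71, 170, 104, 63) 322.0
  red (0, 169, 62, 43) 416.0
  red (580, 126, 60, 23) 220.0
  red (367, 117, 273, 117) 1214.5
  red (560, 111, 78, 28) 114.0
  red (248, 99, 143, 78) 1453.0
  red (271, 96, 144, 67) 486.0
  red (0, 88, 29, 41) 331.0
  red (473, 74, 56, 22) 138.5
  red (31, 50, 609, 350) 49980.5
  red (246, 6, 83, 29) 276.5
  red (516, 0, 18, 28) 187.0
  red (491, 0, 13, 20) 101.0
  red (109, 0, 531, 217) 28468.0
  red (0, 0, 100, 71) 2256.5
side0 ((532.8274536132812, -59.76896667480469), (58.9749870300293, 88.69013214111328), 87.67674255371094) 1424.0
  red (301, 331, 130, 53) 2462.5
  red (425, 173, 37, 33) 391.5
  red (214, 31, 21, 40) 361.5
  red (232, 28, 35, 35) 643.5
```

View pics/z0.png

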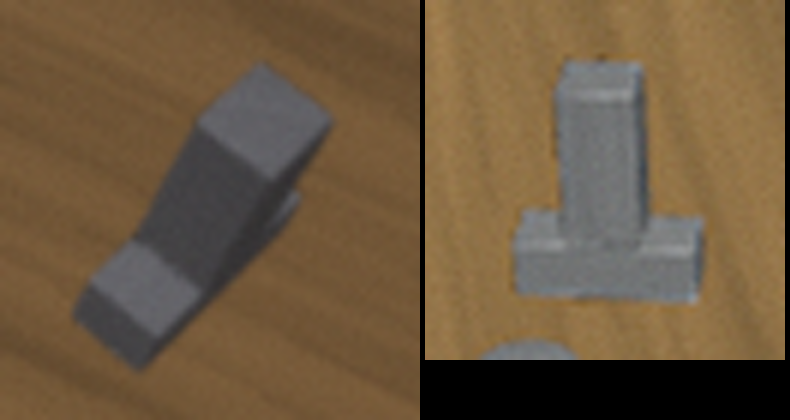

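View pics/z1.png

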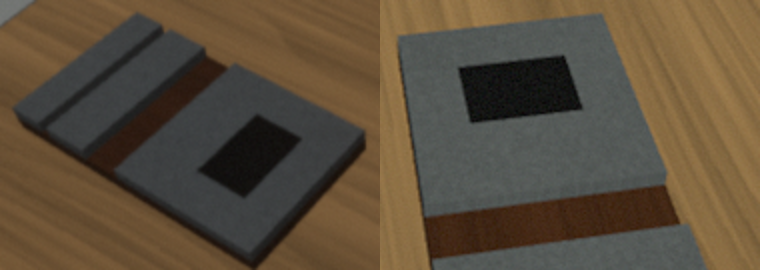

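Run:
```python
from h import *
a=load("scene0");b=load("side0")
S=lambda L:np.float64(L)/6+[430,210]-0.42
D=lambda L:np.float64([[u-425,v] for u,v in L])/6+[245,115]-0.42
top=cast(a,S([(262,62),(332,122),(268,180),(196,122)]),.09)[:,:2]
print("top",top.round(4).tolist(),top.mean(0),cv2.minAreaRect((top*1000).astype(np.float32)))
ft=cast(a,S([(90,280),(157,338),(200,298)]),.024)[:,:2];print("foot top scene",ft.round(4).tolist())
t2=cast(b,D([(567,62),(642,64),(640,100),(557,97)]),.09)[:,:2];print("side top",t2.round(4).tolist(),t2.mean(0))
fb=cast(b,D([(516,292),(697,301)]),0)[:,:2];print("side foot bottom",fb.round(4).tolist(),fb.mean(0))
ff=cast(b,D([(516,247),(703,252),(524,212),(704,217)]),.024)[:,:2];print("side foot top",ff.round(4).tolist(),ff.mean(0))
for p in top: pass
d=fb[1]-fb[0];print("yaw",np.degrees(np.arctan2(d[1],d[0])),np.linalg.norm(d))
# check channel model in images
y=np.radians(-2.5);R=np.array([[np.cos(y),-np.sin(y)],[np.sin(y),np.cos(y)]]);p0=np.array([.5322,-.0605])
for n,s in (("scene",a),("side",b)):
    im=s["frame"][:,:,::-1].copy()
    for c,h in (((0,0),(.045,.03)),((0,-.12),(.09,.022)),((0,-.085),(.09,.16))):
        q=np.array([[i*h[0]+c[0],j*h[1]+c[1]] for i,j in((1,1),(1,-1),(-1,-1),(-1,1))])@R.T+p0
        px=proj(s,np.c_[q,np.full(4,.03)])
        cv2.polylines(im,[np.round(px*16).astype(np.int32)],True,(0,255,0),1,cv2.LINE_AA,4)
    cv2.imwrite(f"pics/m_{n}.png",cv2.resize(im[90:235,110:320] if n=="scene" else im[235:,270:480],None,fx=3,fy=3))
```

```text
top [[0.451, 0.3603], [0.4598, 0.3828], [0.4864, 0.374], [0.4791, 0.3515]] [0.46906143 0.36714546] ((468.72332763671875, 367.2519836425781), (24.1646728515625, 29.413110733032227), 72.16543579101562)
foot top scene [[0.4976, 0.3458], [0.5051, 0.3689], [0.4865, 0.375]]
side top [[0.4581, 0.3826], [0.4853, 0.3756], [0.4808, 0.3487], [0.4514, 0.3568]] [0.46890118 0.36591529]
side foot bottom [[0.4313, 0.3693], [0.4988, 0.3493]] [0.46507546 0.35931407]
side foot top [[0.4324, 0.3633], [0.5014, 0.3458], [0.4381, 0.3881], [0.5056, 0.3707]] [0.46938268 0.36695667]
yaw -16.550627647083054 0.07037141471084965
```

View pics/m_scene.png

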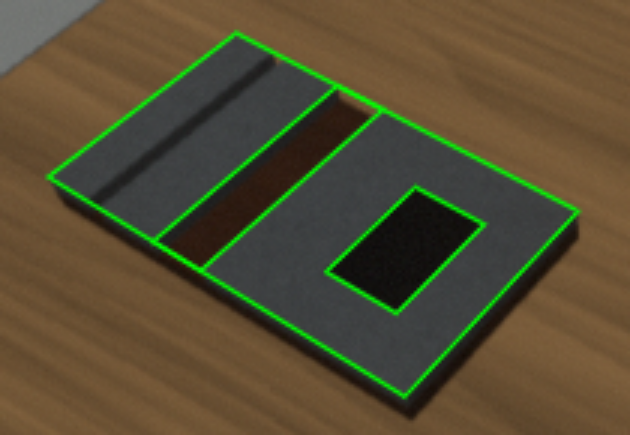

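View pics/m_side.png

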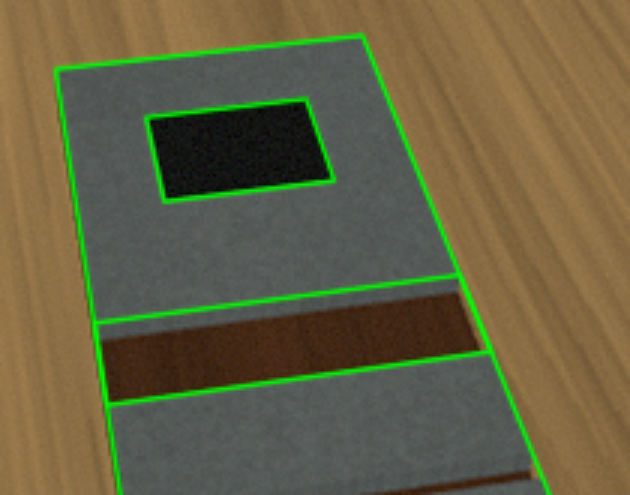

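```bash
cat >> h.py <<'E'
from scipy.spatial.transform import Rotation as Ro
def delta(p0,y0,p1,y1):
    """cm shift in tool axes at start, wz rad; tool down with yaw"""
    R=Ro.from_euler('xyz',[180,0,y0],degrees=True)
    return (R.inv().apply((np.array(p1)-p0)*100)).round(2),round(-np.radians(y1-y0),4)
E
python3 - <<'E'
from h import *
b=load("side0");a=load("scene0")
print("can bottom front",cast(b,[(192,111)],0),"jar",cast(b,[(255,109)],0))
print("weight",cast(b,[(264,216)],0),"cup",cast(b,[(344,193)],0), cast(a,[(362,289),(389,212)],0))
g=cast(b,[(192,111)],0)[0]+[0,.03,0]
for z in (.1,.15,.2): print(z,proj(b,g+[0,0,z]))
print(delta([.271,.618,.227],-23.7,[.469,.367,.2],-16.5))
print(delta([.271,.618,.227],-23.7,[.40,.45,.23],-16.5))
E
```

```text
can bottom front [[0.27550528 0.67023684 0.        ]] jar [[0.4468623  0.64818311 0.        ]]
weight [[0.41982413 0.17508878 0.        ]] cup [[0.59453929 0.21841009 0.        ]] [[0.61556742 0.24915825 0.        ]
 [0.4480287  0.21906198 0.        ]]
0.1 [[186.32275357  72.2365892 ]]
0.15 [[183.23519762  54.0515913 ]]
0.2 [[179.99858334  34.98867397]]
(array([28.22, 15.02,  2.7 ]), np.float64(-0.1257))
(array([18.56, 10.2 , -0.3 ]), np.float64(-0.1257))
```

>>> move_arm(commands=[[5.5,4.7,2.5,0.3,0,0,-0.02],[5.5,9.4,5.0,0.8,0,0,-0.04],[5.5,14.1,7.5,1.2,0,0,-0.06],[5.5,18.8,10.0,1.7,0,0,-0.08],[5.5,23.5,12.5,2.2,0,0,-0.1],[5.5,28.2,15.0,2.7,0,0,-0.126],[5.5,28.2,15.0,2.7,0,0,-0.126],[5.5,28.2,15.0,2.7,0,0,-0.126]])

```text
clock: 1.15
tool_pos: [0.4694, 0.3671, 0.1995]
orientation: [180.0, 0.0, -16.6]
force: [-0.2, 0.6, 0.6]
opening: 0.0549
```

Run:
```python
from plant import sensors,cams
import cv2,numpy as np
o=sensors.get_obs();print({k:np.round(o[k],4).tolist() for k in("clock","tool_pos","orientation","force","opening")})
for n in ["wrist"]:
    s=cams.snapshot(n);cv2.imwrite(f"pics/{n}1.png",s["frame"][:,:,::-1]);np.savez(f"pics/{n}1.npz",**s)
```

```text
{'clock': 1.15, 'tool_pos': [0.4694, 0.3671, 0.1995], 'orientation': [179.9988, 0.0055, -16.5523], 'force': [-0.2483, 0.6306, 0.5711], 'opening': 0.0549}
```

View pics/wrist1.png

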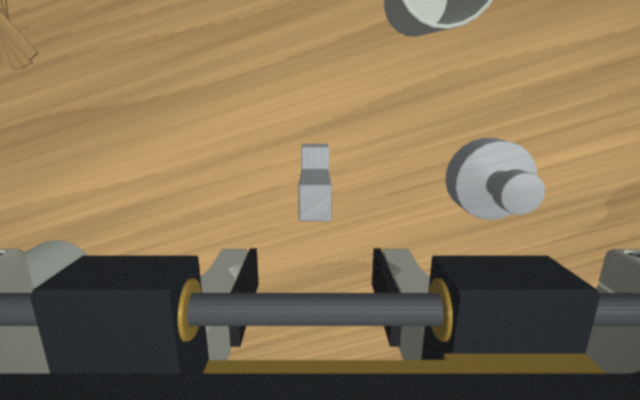

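The bar sits centred between the fingers at column 315, and its edges run straight down the picture. I'll check its position with a cast from this view.

Run:
```python
from h import *
s=load("wrist1")
t=cast(s,[(301,182),(330,182),(331.5,220),(299.5,220)],.09)[:,:2];print(t.round(4).tolist(),t.mean(0))
f=cast(s,[(302,145),(328,145)],.024)[:,:2];print(f.round(4).tolist())
for d in (t[0]-t[3],t[1]-t[2]):print(np.degrees(np.arctan2(d[1],d[0])))
print(delta([.4694,.3671,.1995],-16.55,[.469,.3668,.036],-16.5))
```

```text
[[0.487, 0.3718], [0.4807, 0.3505], [0.4508, 0.3578], [0.458, 0.3819]] [0.46913225 0.36549759]
[[0.5059, 0.3674], [0.4991, 0.3444]]
-19.34797757759938
-13.597717046545437
(array([-0.03,  0.04, 16.35]), np.float64(-0.0009))
```

>>> move_arm(commands=[[5.5,0,0,3.5,0,0,0],[5.5,0,0,7.0,0,0,0],[5.5,0,0,10.5,0,0,0],[5.5,0,0,13.5,0,0,0],[5.5,0,0.1,15.5,0,0,0],[5.5,0,0.1,16.35,0,0,0],[5.5,0,0.1,16.35,0,0,0],[4.0,0,0.1,16.35,0,0,0]])

```text
clock: 2.2
tool_pos: [0.4693, 0.3672, 0.037]
orientation: [-179.9, -0.0, -16.4]
force: [0.0, 0.6, -0.6]
opening: 0.0496
```

>>> move_arm(commands=[[3.0,0,0,0,0,0,0],[2.0,0,0,0,0,0,0],[1.5,0,0,0,0,0,0],[1.5,0,0,0,0,0,0],[1.5,0,0,0,0,0,0],[1.5,0,0,0,0,0,0],[1.5,0,0,0,0,0,0],[1.5,0,0,0,0,0,0]])

```text
clock: 3.2
tool_pos: [0.4693, 0.3666, 0.0366]
orientation: [-180.0, -0.0, -16.5]
force: [-1.2, 0.5, 4.9]
opening: 0.0261
```

>>> move_arm(commands=[[1.5,0,0,-1.0,0,0,0],[1.5,0,0,-3.0,0,0,0],[1.5,0,0,-6.0,0,0,0],[1.5,0,0,-9.0,0,0,0],[1.5,0,0,-12.0,0,0,0],[1.5,0,0,-15.0,0,0,0],[1.5,0,0,-16.0,0,0,0],[1.5,0,0,-16.0,0,0,0]])

```text
clock: 4.2
tool_pos: [0.4687, 0.3662, 0.1958]
orientation: [-180.0, 0.0, -16.5]
force: [1.2, -0.4, -4.6]
opening: 0.026
```

Run:
```python
from plant import sensors
from h import *
o=sensors.get_obs();print({k:np.round(o[k],4).tolist() for k in("clock","tool_pos","orientation","force","opening")})
print(delta(o["tool_pos"],o["orientation"][2],[.532,-.0605,.12],-2.5))
print(delta(o["tool_pos"],o["orientation"][2],[.532,-.0605,.18],-2.5))
```

```text
{'clock': 4.2, 'tool_pos': [0.4687, 0.3662, 0.1958], 'orientation': [-179.9921, 0.0277, -16.5072], 'force': [1.2091, -0.4129, -4.6432], 'opening': 0.026}
(array([18.19, 39.11,  7.58]), np.float64(-0.2445))
(array([18.19, 39.11,  1.58]), np.float64(-0.2445))
```

>>> move_arm(commands=[[1.5,1.0,2.2,0,0,0,-0.02],[1.5,3.2,6.9,0,0,0,-0.05],[1.5,5.6,12.0,0,0,0,-0.08],[1.5,8.0,17.2,0,0,0,-0.11],[1.5,10.5,22.6,0,0,0,-0.14],[1.5,13.0,28.0,0,0,0,-0.18],[1.5,15.2,32.7,0.5,0,0,-0.21],[1.5,17.0,36.5,1.0,0,0,-0.23]])

```text
clock: 5.2
tool_pos: [0.5273, -0.034, 0.1842]
orientation: [180.0, 0.2, -3.3]
force: [1.0, 0.5, -3.9]
opening: 0.0256
```

Run:
```python
from h import *
# commanded: start of call approx measured
R=Ro.from_euler('xyz',[180,0,-16.5],degrees=True)
p=np.array([.4687,.3662,.1958])+R.apply([.17,.365,.01]);print(p)
print(delta(p,-16.5+np.degrees(.23),[.532,-.0605,.10],-2.5))
```

```text
[ 0.52803375 -0.03205181  0.1858    ]
(array([0.56, 2.82, 8.58]), np.float64(-0.0143))
```

>>> move_arm(commands=[[1.5,0.3,1.5,1.0,0,0,-0.007],[1.5,0.5,2.5,2.5,0,0,-0.014],[1.5,0.56,2.8,4.5,0,0,-0.014],[1.5,0.56,2.8,6.5,0,0,-0.014],[1.5,0.56,2.8,8.0,0,0,-0.014],[1.5,0.56,2.8,8.6,0,0,-0.014],[1.5,0.56,2.8,8.6,0,0,-0.014],[1.5,0.56,2.8,8.6,0,0,-0.014]])

```text
clock: 6.2
tool_pos: [0.533, -0.06, 0.1007]
orientation: [-180.0, -0.1, -2.5]
force: [0.0, -0.3, -3.8]
opening: 0.0261
```

Run:
```python
from plant import sensors,cams
import cv2,numpy as np
from h import *
o=sensors.get_obs();print({k:np.round(o[k],4).tolist() for k in("clock","tool_pos","orientation","force","opening")})
for n in ["wrist","side","scene"]:
    s=cams.snapshot(n);cv2.imwrite(f"pics/{n}2.png",s["frame"][:,:,::-1]);np.savez(f"pics/{n}2.npz",**s)
a=cv2.imread("pics/side2.png")[200:400,250:450];b=cv2.imread("pics/scene2.png")[80:280,120:320]
cv2.imwrite("pics/z2.png",cv2.resize(np.hstack([a,b]),None,fx=2,fy=2))
```

```text
{'clock': 6.2, 'tool_pos': [0.533, -0.06, 0.1007], 'orientation': [-179.9904, -0.0682, -2.4872], 'force': [0.0307, -0.323, -3.7732], 'opening': 0.0261}
```

View pics/z2.png

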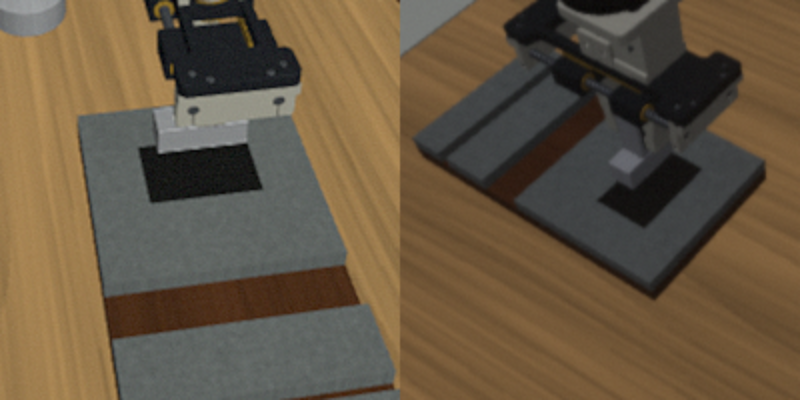

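View pics/wrist2.png

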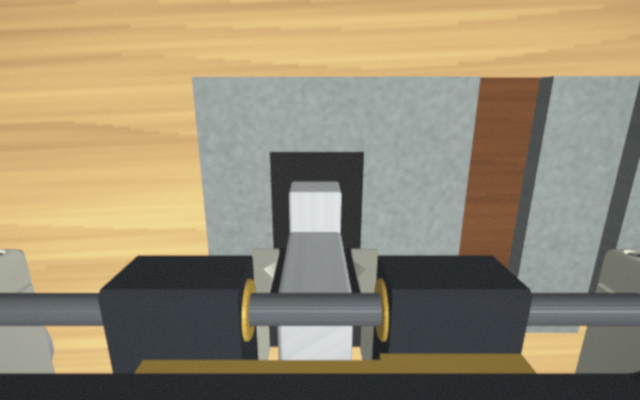

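The bar is held square and sits over the pad in all three views (wrist: foot at columns 290–341 within pad columns 271–364). Next I lower it to contact.

>>> move_arm(commands=[[1.5,0,0,1.0,0,0,0],[1.5,0,0,2.0,0,0,0],[1.5,0,0,2.7,0,0,0],[1.5,0,0,3.1,0,0,0],[1.5,0,0,3.3,0,0,0],[1.5,0,0,3.4,0,0,0],[1.5,0,0,3.5,0,0,0],[1.5,0,0,3.5,0,0,0]])

```text
clock: 7.35
tool_pos: [0.5324, -0.0602, 0.0665]
orientation: [180.0, -0.0, -2.5]
force: [-5.5, 1.6, 10.0]
opening: 0.0263
```

>>> move_arm(commands=[[1.5,0,0.3,0,0,0,0],[1.5,0,0.8,0,0,0,0],[1.5,0,1.4,0,0,0,0],[1.5,0,2.0,0,0,0,0],[1.5,0,2.6,0,0,0,0],[1.5,0,3.2,0,0,0,0],[1.5,0,3.8,0,0,0,0],[1.5,0,4.4,0,0,0,0]])

```text
clock: 8.35
tool_pos: [0.5326, -0.1038, 0.0666]
orientation: [-180.0, -0.2, -2.5]
force: [0.7, 5.0, 5.8]
opening: 0.0259
```

>>> move_arm(commands=[[1.5,0,0.6,0.03,0,0,0],[1.5,0,1.2,0.03,0,0,0],[1.5,0,1.8,0.03,0,0,0],[1.5,0,2.4,0.03,0,0,0],[1.5,0,3.0,0.03,0,0,0],[1.5,0,3.6,0.03,0,0,0],[1.5,0,4.2,0.03,0,0,0],[1.5,0,4.8,0.03,0,0,0]])

```text
clock: 9.35
tool_pos: [0.5307, -0.1518, 0.0666]
orientation: [-180.0, -0.3, -2.5]
force: [0.3, 5.9, 8.1]
opening: 0.026
```

Run:
```python
from plant import sensors,cams
import cv2,numpy as np
from h import *
o=sensors.get_obs();print({k:np.round(o[k],4).tolist() for k in("clock","tool_pos","orientation","force","opening")})
y=np.radians(-2.5);ax=np.array([-np.sin(y),np.cos(y)]);print("along board y from pad (mm)",(o["tool_pos"][:2]-[.5322,-.0605])@ax*1000)
for n in ["wrist","side"]:
    s=cams.snapshot(n);cv2.imwrite(f"pics/{n}3.png",s["frame"][:,:,::-1]);np.savez(f"pics/{n}3.npz",**s)
cv2.imwrite("pics/z3.png",cv2.resize(cv2.imread("pics/side3.png")[200:400,250:500],None,fx=3,fy=3))
```

```text
{'clock': 9.35, 'tool_pos': [0.5307, -0.1518, 0.0666], 'orientation': [-179.9702, -0.2715, -2.4735], 'force': [0.2559, 5.9076, 8.1357], 'opening': 0.026}
along board y from pad (mm) -91.30804915642294
```

View pics/wrist3.png

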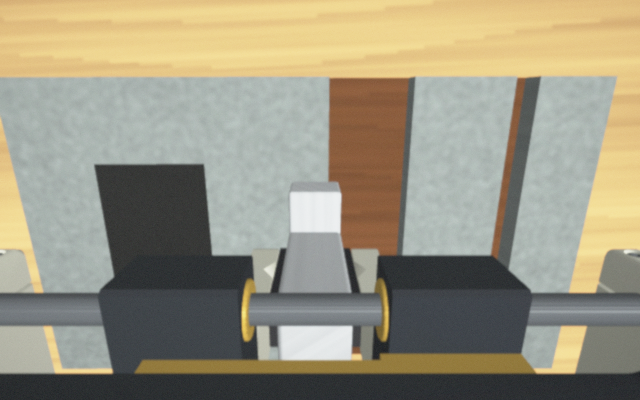

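View pics/z3.png

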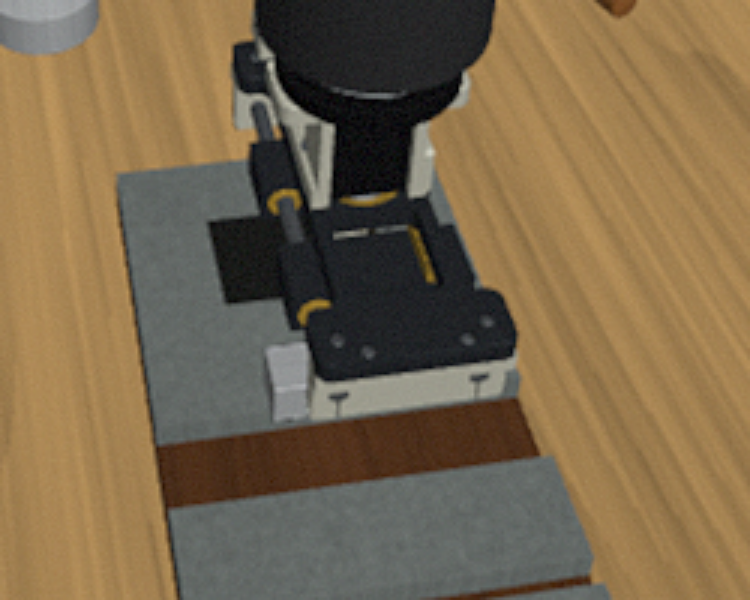

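>>> move_arm(commands=[[1.5,0,0.6,0,0,0,0],[1.5,0,1.2,0,0,0,0],[1.5,0,1.8,0,0,0,0],[1.5,0,2.3,0,0,0,0],[1.5,0,2.7,0.02,0,0,0],[1.5,0,2.85,0.05,0,0,0],[1.5,0,2.85,0.1,0,0,0],[1.5,0,2.85,0.15,0,0,0]])

```text
clock: 10.45
tool_pos: [0.527, -0.1805, 0.063]
orientation: [-180.0, 0.0, -2.5]
force: [0.7, 0.0, -4.2]
opening: 0.0256
```

Run:
```python
from plant import sensors,cams
import cv2,numpy as np
from h import *
o=sensors.get_obs();print({k:np.round(o[k],4).tolist() for k in("clock","tool_pos","orientation","force","opening")})
y=np.radians(-2.5);ax=np.array([-np.sin(y),np.cos(y)]);print("along board y from pad (mm)",(o["tool_pos"][:2]-[.5322,-.0605])@ax*1000)
for n in ["wrist"]:
    s=cams.snapshot(n);cv2.imwrite(f"pics/{n}4.png",s["frame"][:,:,::-1]);np.savez(f"pics/{n}4.npz",**s)
```

```text
{'clock': 10.45, 'tool_pos': [0.527, -0.1805, 0.063], 'orientation': [-179.9999, 0.0246, -2.5085], 'force': [0.7276, 0.0087, -4.1881], 'opening': 0.0256}
along board y from pad (mm) -120.13606711033712
```

View pics/wrist4.png

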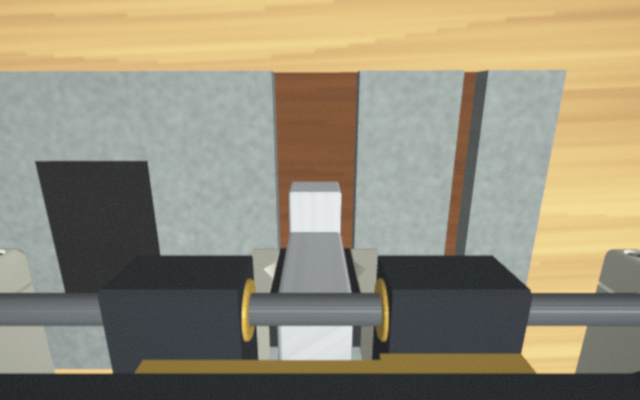

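The bar is centred over the channel (foot at columns 290–341, channel at columns 275–357). The force reading has fallen to the bar's own weight, so its foot is below the board face. I lower it to the floor.

>>> move_arm(commands=[[1.5,0,0,0.2,0,0,0],[1.5,0,0,0.4,0,0,0],[1.5,0,0,0.6,0,0,0],[1.5,0,0,0.8,0,0,0],[1.5,0,0,0.95,0,0,0],[1.5,0,0,1.05,0,0,0],[1.5,0,0,1.12,0,0,0],[1.5,0,0,1.12,0,0,0]])

```text
clock: 11.5
tool_pos: [0.5271, -0.1806, 0.0525]
orientation: [180.0, -0.0, -2.5]
force: [-2.5, 1.7, 3.5]
opening: 0.0255
```

>>> move_arm(commands=[[1.5,0,0,-0.03,0,0,0],[3.0,0,0,-0.03,0,0,0],[4.0,0,0,-0.03,0,0,0],[5.0,0,0,-0.03,0,0,0],[6.0,0,0,-0.03,0,0,0],[6.0,0,0,-0.03,0,0,0],[6.0,0,0,-0.03,0,0,0],[6.0,0,0,-0.03,0,0,0]])

```text
clock: 12.5
tool_pos: [0.5271, -0.1806, 0.0524]
orientation: [180.0, -0.0, -2.5]
force: [-0.2, -0.3, -0.6]
opening: 0.06
```

>>> move_arm(commands=[[6.0,0,0,-0.5,0,0,0],[6.0,0,0,-2.0,0,0,0],[6.0,0,0,-4.0,0,0,0],[6.0,0,0,-6.5,0,0,0],[6.0,0,0,-9.5,0,0,0],[6.0,0,0,-12.5,0,0,0],[6.0,0,0,-14.0,0,0,0],[6.0,0,0,-14.0,0,0,0]])

```text
clock: 13.5
tool_pos: [0.5276, -0.1806, 0.1936]
orientation: [-180.0, -0.1, -2.5]
force: [-0.4, 0.0, -0.0]
opening: 0.0599
```

Run:
```python
from plant import sensors,cams
import cv2,numpy as np
from h import *
o=sensors.get_obs();print({k:np.round(o[k],4).tolist() for k in("clock","tool_pos","orientation","force","opening")})
for n in ["wrist","side","scene"]:
    s=cams.snapshot(n);cv2.imwrite(f"pics/{n}5.png",s["frame"][:,:,::-1]);np.savez(f"pics/{n}5.npz",**s)
a=cv2.imread("pics/side5.png")[200:400,250:450];b=cv2.imread("pics/scene5.png")[60:260,120:320]
cv2.imwrite("pics/z5.png",cv2.resize(np.hstack([a,b]),None,fx=2,fy=2))
```

```text
{'clock': 13.5, 'tool_pos': [0.5276, -0.1806, 0.1936], 'orientation': [-179.9905, -0.1464, -2.5103], 'force': [-0.4222, 0.0409, -0.0109], 'opening': 0.0599}
```

View pics/wrist5.png

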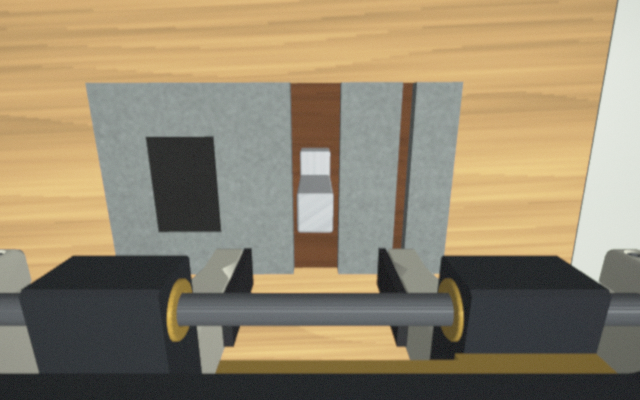

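View pics/z5.png

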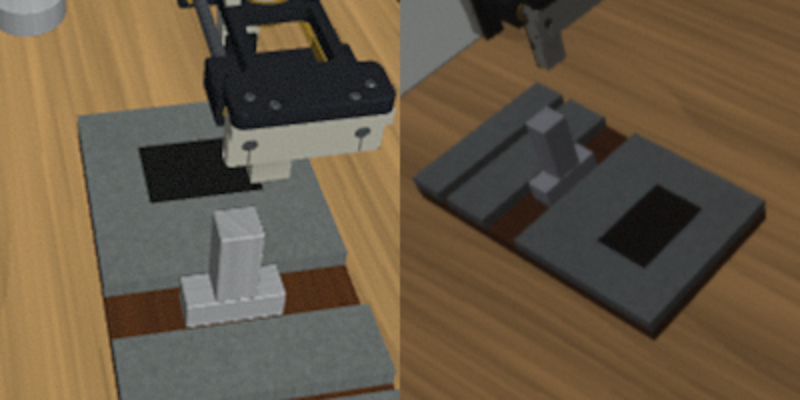

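The bar stands upright on the channel floor, centred and parallel (wrist: foot at columns 300–331 in channel columns 291–340). The gripper is clear, so I hand in.

```bash
python3 -c "
from plant import job
print(job.close_job())"
```

```text
the job is handed in; nothing more can be done
None
```

The stop bar is standing upright on the floor of the wide channel, and I handed the job in at about 13.7 s on the robot's clock.

- **Slide:** I gripped the bar across its 26 mm side and stood it on the pad with its foot parallel to the channel. I then slid it 120 mm with about 10–14 N of downforce. Past the channel edge the force fell to the bar's own weight. That showed the foot was free inside the channel, and I stopped there.
- **Set down and release:** I lowered the bar the rest of the way, about 10 mm, until it touched the floor. The tool ended 14 mm lower than on the board, which matches the channel's depth. I then opened the fingers and lifted clear.
- **Last checks:** The pictures from all three cameras show the bar upright in the wide channel, and in the wrist view it is centred and parallel. The tool was about 14 cm above its release height, and the force reading was near zero. No check failed or disagreed.

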